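Offer the lid up to its jar

ROBOT

A 7-joint arm with a two-finger parallel gripper is mounted at the origin on the work surface. World frame = base frame: x ahead of the robot, y to its left, z up, the work surface at z = 0. Lengths are in m, angles in rad, forces in N, time in s.
With the tool pointing down it reaches from about 0.4 to 0.875 m from the base axis. Payload 6.5 kg.
Tool frame: the origin (TCP) lies midway between the tips of the shut fingers; the grasp point (between the pads) lies 19 mm behind it; z points along the fingers, y is the line along which they close (so a half turn about z gives the same grasp; the last joint's range is limited). The gripper opens to 85 mm and grips with 20 to 120 N. Pads are 22 mm wide; open, the fingers measure 114 mm over their backs; the gripper's body (76 mm by 85 mm) begins 54 mm behind the grasp point. The pads swing forward as they close: fully open they stand 13 mm farther back than shut.
Start: joints at [-0.066, 0.536, -0.004, 1.538, 0.003, 1.067, -0.071], TCP at [0.65, 0, 0.231] pointing down, gripper open.
Joint ranges: [-2.7, 2.7], [-0.37, 2.16], [-1.27, 1.26], [0.24, 2.4], [-1.31, 4.45], [0.19, 1.91], [-2.76, 2.76]. Speed limits (rad/s): [2.39, 2.39, 3.14, 3.14, 3.14, 3.14, 3.14].

INTERFACE

Orientations are given as [roll, pitch, yaw] about the fixed x, y, z axes, in that order (R = Rz(yaw) Ry(pitch) Rx(roll)).
In Python, from bench import bot, viewer, job_done gives the robot as it stands. The module is installed in compiled form; this text tells all that it offers.
- The arm moves only by the shell command python3 -m inch 'ROWS' [FORCE]. ROWS is JSON, a list of rows, each a list of 3 entries, a list of its own where there are three numbers: the turn, a rotation vector about the tool's x, y, z in degrees, then the shift along the tool's x, y, z in m, then the closure, from -1 (fully open) to 1 (shut), so that 0 is half open. In form: [[[ax, ay, az], [tx, ty, tz], gripper], ...]. A call has 1 to 20 rows; each row shifts and turns the commanded pose from where the row before left it, along the tool's axes as they then stand; what a row does not reach is not made up. A row lasts 1/12 s, in which the tool goes at most 41.7 mm and 7.16 degrees, less where a joint would pass 70% of its speed; a pose out of reach is approached as far as the arm can. A call with a gripper value outside its range is refused whole. The fingers move at their own pace and stop on an object; FORCE is the grip in N (left out, the last holds). Time passes only in rows, so rows that do not move let the fingers close. It gives the time, the measured TCP pose, the force, the opening and the grip force at its end, in the units of the state.
- bot.sense(): the state, without advancing time (a new reading comes with each control period).
- viewer.read_camera(name): name is "scene" or "side" or "wrist"; returns the picture (400x640x3 uint8, red, green, blue); there is no depth.
- viewer.calibration(name): a dict with "intrinsics" (3x3 intrinsics, pixels), "position" and "rotation" of the camera in the world; the wrist camera has in their place "T_tool_cam" (4x4, takes a point from camera to tool coordinates, whose origin is the TCP and whose axes are the flange's). Camera axes: x right, y down, z forward; pixel columns grow to the right and rows downward; lengths in m; the calibration is good to about 2 mm. The wrist camera is an equidistant fisheye: a pixel r from the principal point sees the ray r / f radians off the axis. A picture is of the moment at which its call begins: read the wrist's pose just before it. calibration takes no time and is no camera call.
- job_done(): hands the job in; it is judged then, once.
The state is a dict: "time_s": time; "joint_pos": joint angles; "joint_velocities": joint speeds; "tau": joint torques, N m; "tcp_pos": TCP position; "ee_rot": TCP orientation; "ft_force": force on the tool from outside, world axes, zero at the start; "torque": the same for the moment, N m; "width": opening from 0.0 (shut) to 1.0 (fully open); "grip_force": force on a finger pad.
Only numpy, scipy, OpenCV 4.12 (cv2) and the standard library are available. Lean on these libraries where they do the work, as an engineer would, in place of code of your own. Each camera call takes 0.05 s, during which the arm holds its last target. There are 200 camera calls.

TASK

The wax on the seat of the two-lugged jar on the banding wheel is still wet, and I want to judge the lid's fit by eye before it goes on. Pick the leather-hard lid off its bat by its strap handle with a gentle grip, no more than about 15 newtons so the clay is not marked, and carry it over the row of drying pots without disturbing them. Finish still holding it, level and still, centred about a centimetre above the jar's rim with its handle in line with the two lugs, the lid never touching the jar and the jar left where it stands on the wheel.

Things in the scene. Friction and masses are not known exactly. Their poses are not given: they have to be found in the camera images.
- lid: Leather-hard clay lid, brown: a disc 112 mm across, 8 mm thick at the edge and 16 mm at the middle, with a strap handle arched over its middle along its x axis, 53 mm high in all. Weighs about 0.2 kg (0.16 to 0.26). Origin: centre of its flat underside; z up, x along the handle. Starts lying flat on the bat. The clay is rigid but is marked by a grip above 25 N (on each side).
- lid_handle (a point): Centre of the straight top bar of the lid's handle, 46 mm above the lid's underside: the place to grip. The bar is 44 mm long (along the lid's x), 16 mm wide (along the lid's y) and 14 mm tall, with open space under it down to the disc 23 mm below the bar, so a gripper from above closes across the lid's y.
- jar: Leather-hard brown clay jar, open at the top, loose on the banding wheel, 0.75 kg, 85 mm high, 138 mm across its belly and 130 mm across the rim. Two loop lugs stick out to 93 mm from the axis on its +x and -x sides, about 63 mm above its foot. Inside the mouth (118 mm wide) a seat with a blue-green ring of wax lies 7 mm below the rim; the lid would rest there. Origin: centre of its underside; z up, x through both lugs.
- jar_rim (a point): Centre of the jar's mouth, level with the top of its rim, 85 mm above the jar's foot.
- wheel: Bench banding wheel: dark cast foot and a round metal head 190 mm across that turns freely by hand, its top 55 mm above the table. The jar stands in the middle of it. Fixed to the table; origin: centre of its foot, on the table. It stands left or right of the ware board.
- bat: Square plywood bat, 180 x 180 x 12 mm, fixed to the table, with the lid lying on it, on the other side of the ware board from the wheel. Origin: centre of its underside.
- wareboard: Long plywood ware board, 500 (its x) x 130 (its y) x 12 mm, lying fixed on the table between bat and wheel and pointing away from the robot, with three drying pots in a row along it. Origin: centre of its underside.
- vase: Bystander: brown clay vase with a waist near the top, 160 mm tall, 88 mm across, standing loose on the ware board, its top 172 mm above the table. Origin: centre of its foot.
- tumbler: Bystander: dark grey-brown clay tumbler, 150 mm tall, 82 mm across the rim, standing loose on the ware board. Origin: centre of its foot.
- beaker: Bystander: pale clay beaker, flared at the top, 140 mm tall, 88 mm across the rim, standing loose on the ware board. Origin: centre of its foot.
Mind the look-alikes: they are no part of the job. Leave any turquoise or white look-alike of the lid alone.

How it is judged:
By the outcome, as a careful person would: the job done as asked, in the order asked, and still so for the second after the job is handed in, while the arm keeps its last pose, push and grip.
It also fails if it takes over 51 s, if anything falls off the work surface, if the arm or the gripper's body presses on something with over 40 N, if the wrist force passes 120 N, or if a joint passes its speed limit or range.

## Working session

There is one attempt and no reset: what is moved stays moved. The work goes in short steps, Python scripts to look and compute and a shell command to move; the robot and the scene stay as the last step left them, time stands still between calls to the robot, and variables do not carry over. Pictures are saved under pics/ and viewed, at most 10 in all, crops included, and the job is handed in when it is done.

```bash
mkdir -p pics; python3 - <<'E'
from bench import bot, viewer
import cv2
for n in ("scene","side","wrist"):
    s=bot.sense(); im=viewer.read_camera(n); cv2.imwrite(f"pics/{n}0.png",im[:,:,::-1])
    c=viewer.calibration(n); print(n,c)
print(s)
E
```

```text
scene {'intrinsics': array([[374.00194526,   0.        , 319.41780556],
       [  0.        , 374.00194526, 200.2168516 ],
       [  0.        ,   0.        ,   1.        ]]), 'position': array([ 1.0920584 , -0.18483172,  1.05713084]), 'rotation': array([-2.59060266, -0.00904249,  1.2919529 ])}
side {'intrinsics': array([[490.15591089,   0.        , 319.58573854],
       [  0.        , 490.15591089, 191.25388626],
       [  0.        ,   0.        ,   1.        ]]), 'position': array([-0.16365776,  0.77078924,  0.76511832]), 'rotation': array([-2.13814692,  0.02274479, -2.45845583])}
wrist {'intrinsics': array([[309.70691629,   0.        , 316.58395448],
       [  0.        , 309.70691629, 190.08231179],
       [  0.        ,   0.        ,   1.        ]]), 'T_tool_cam': array([[-7.06808756e-05, -9.52217236e-01, -3.05421563e-01,
         7.95543792e-02],
       [ 9.99999791e-01, -2.63444415e-04,  5.89923809e-04,
         4.86441709e-04],
       [-6.42197224e-04, -3.05421458e-01,  9.52217055e-01,
        -1.42658355e-01],
       [ 0.00000000e+00,  0.00000000e+00,  0.00000000e+00,
         1.00000000e+00]])}
{'time_s': 0.1, 'joint_pos': array([-0.06623042,  0.53713915, -0.004409  ,  1.53878346,  0.00257247,
        1.06729548, -0.07117508]), 'joint_velocities': array([-0.00050807, -0.00017564, -0.00030649, -0.00336265,  0.00074531,
        0.00196834,  0.0015196 ]), 'tau': array([ 3.24486806e-03, -5.84563243e+01,  1.05254464e+00, -2.59778756e+01,
        1.26798821e-02,  4.59515359e-03, -1.40434165e-05]), 'tcp_pos': array([ 6.49420700e-01, -5.29910876e-06,  2.30465821e-01]), 'ee_rot': array([-3.13997666e+00,  1.10420176e-04,  1.57088473e+00]), 'ft_force': array([ 7.57844526e-02, -5.31147164e-01, -5.06769254e-04]), 'torque': array([ 0.06047971, -0.06247136,  0.07068484]), 'grip_force': 0.0, 'width': 1.0018970734792774}
```

View images.

View pics/scene0.png

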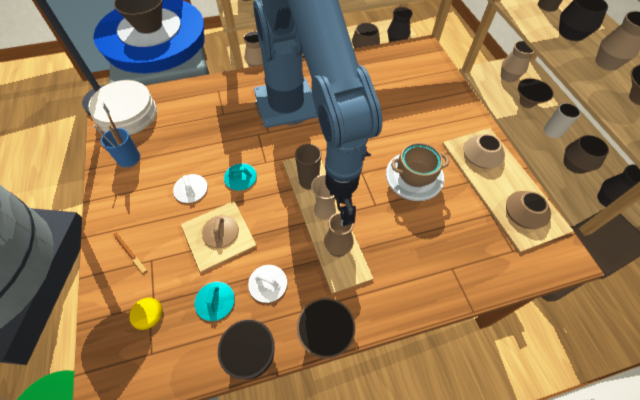

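View pics/side0.png

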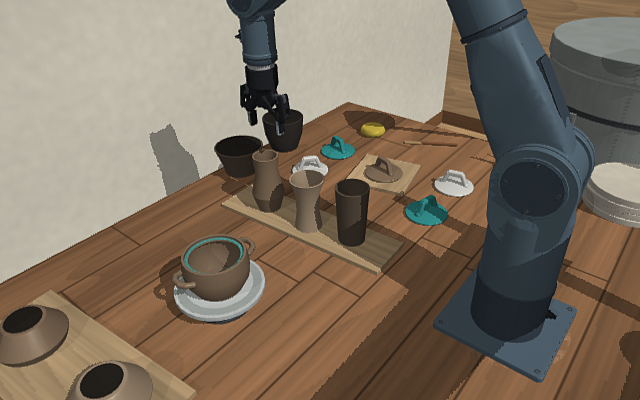

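Candidates (scene pixels): brown lid on the bat (220,231); white look-alikes (190,188) and (267,284); turquoise ones (240,177) and (215,300). I choose the brown one on the bat. The jar is at (420,166), with lugs near (394,167) and (446,160). Close crop as a check and for measuring:

```bash
python3 - <<'E'
import cv2, numpy as np
a=cv2.imread("pics/scene0.png"); b=cv2.imread("pics/side0.png")
def crop(im,u,v,w=80,h=60): 
    o=cv2.resize(im[v:v+h,u:u+w],(400,300),interpolation=cv2.INTER_CUBIC)
    for k in range(0,w,10):
        cv2.line(o,(k*5,0),(k*5,6),(0,0,255),1)
    for k in range(0,h,10):
        cv2.line(o,(0,k*5),(6,k*5),(0,0,255),1)
    return o
cv2.imwrite("pics/crops.png",np.vstack([np.hstack([crop(a,180,200),crop(a,380,135)]),np.hstack([crop(b,345,145),cv2.resize(b[225:300,165:265],(400,300),interpolation=cv2.INTER_CUBIC)])]))
E
```

```text
(no output)
```

View pics/crops.png

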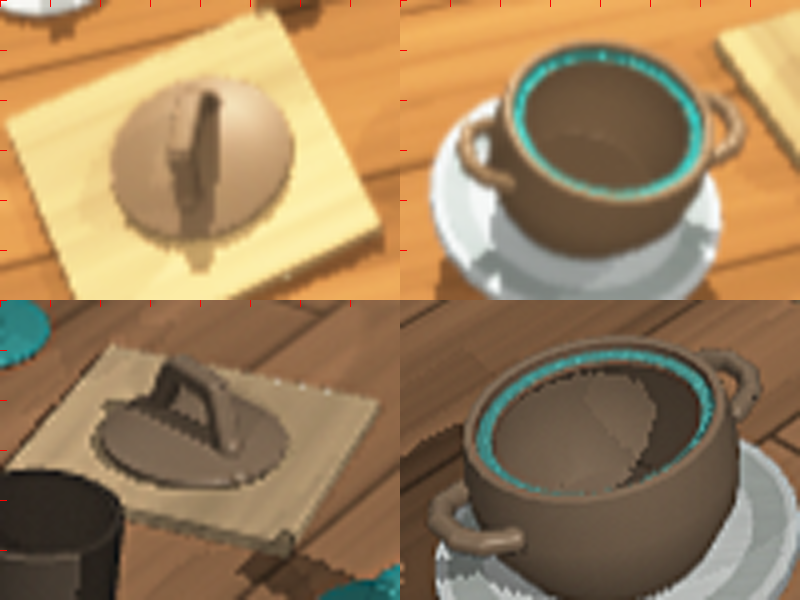

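View pics/wrist0.png

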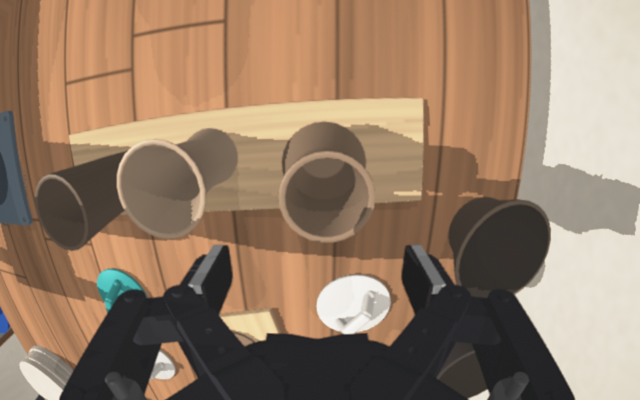

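The crop confirms it: the brown lid lies flat on the plywood bat at scene (220,231), its handle running roughly from (221,219) to (215,231). The jar rim is centred near scene (420,160), with wax ring and lugs visible. The wrist view shows the three pots on the board.

```bash
cat > h.py <<'E'
import numpy as np
from scipy.spatial.transform import Rotation as R
from scipy.optimize import least_squares
from bench import bot, viewer
def rays(cam,px,s=None):
    c=viewer.calibration(cam); px=np.atleast_2d(px).astype(float); K=c["intrinsics"]
    n=(px-K[:2,2])/K[0,0]
    if cam=="wrist":
        r=np.linalg.norm(n,axis=1,keepdims=True); d=np.hstack([n/np.maximum(r,1e-9)*np.sin(r),np.cos(r)])
        T=c["T_tool_cam"]; Rt=R.from_euler("xyz",s["ee_rot"]).as_matrix()
        return Rt@T[:3,3]+s["tcp_pos"], d@(Rt@T[:3,:3]).T
    M=R.from_euler("xyz",c["rotation"]).as_matrix()
    return c["position"], np.hstack([n,np.ones((len(n),1))])@M.T
def plane(cam,px,z,s=None):
    o,d=rays(cam,px,s); return (o+d*((z-o[2])/d[:,2])[:,None])[:,:2]
def circ(P,r):
    f=least_squares(lambda c:np.linalg.norm(P-c,axis=1)-r,P.mean(0)); return f.x,f.fun*1e3
E
python3 - <<'E'
from h import *
np.set_printoptions(precision=4,suppress=True)
C=lambda p,o,k:np.array(p)/k+np.array(o)-0.5+0.5/k
lid=C([(110,150),(295,150),(200,76),(250,90),(130,105)],(180,200),5)
print("lid scene",circ(plane("scene",lid,.020),.056))
lid2=C([(93,137),(288,140),(195,182),(130,170),(255,170)],(345,145),5)
print("lid side",circ(plane("side",lid2,.020),.056))
h=plane("scene",C([(205,95),(178,152)],(180,200),5),.065); print("handle",h,h.mean(0),np.degrees(np.arctan2(*(h[1]-h[0])[::-1])))
for cam,pts,lug,o,k in (("scene",[(100,110),(308,125),(195,42),(215,203),(140,175),(280,75)],[(60,140),(345,125)],(380,135),5),("side",[(65,110),(340,100),(210,37),(190,205),(110,65)],[(30,210),(362,85)],(165,225),4)):
    print("jar",cam,circ(plane(cam,C(pts,o,k),.14),.065)); l=plane(cam,C(lug,o,k),.118); d=l[1]-l[0]
    print(l,l.mean(0),np.linalg.norm(d),np.degrees(np.arctan2(d[1],d[0])))
# bat corners, scene
b=plane("scene",C([(5,122),(270,8),(382,222)],(180,200),5),.012);print("bat",b,(b[0]+b[2]*0+b[2])/2, np.degrees(np.arctan2(*(b[1]-b[0])[::-1])))
s=bot.sense()
print("vase top wrist",plane("wrist",[(327,196)],.172,s),"side",plane("side",[(266,154)],.172),"beaker",plane("side",[(307,178)],.152),"tumbler",plane("side",[(353,184)],.162))
E
```

```text
lid scene (array([ 0.5045, -0.3289]), array([-0.8232,  3.3278,  0.5325, -2.9953,  3.2311]))
lid side (array([ 0.5073, -0.326 ]), array([ 1.8621,  2.746 , -0.2089,  0.4981, -0.8348]))
handle [[ 0.4905 -0.3131]
 [ 0.5246 -0.3339]] [ 0.5076 -0.3235] -31.423312640185777
jar scene (array([0.4912, 0.3218]), array([-0.4854, -1.243 , -2.6611, -1.5853, -2.6166, -1.3234]))
[[0.4673 0.2393]
 [0.5048 0.4182]] [0.4861 0.3287] 0.18280115169826058 78.15041415731719
jar side (array([0.4891, 0.3244]), array([ 3.4169,  5.2328, -1.0476,  1.5608,  2.6017]))
[[0.5218 0.4069]
 [0.4623 0.2397]] [0.492  0.3233] 0.17742689460541056 -109.59524794167251
bat [[ 0.4438 -0.4435]
 [ 0.4052 -0.27  ]
 [ 0.5759 -0.2287]] [ 0.5098 -0.3361] 102.54303909748778
vase top wrist [[0.6572 0.0107]] side [[0.657  0.0022]] beaker [[0.517  0.0051]] tumbler [[ 0.4021 -0.0264]]
```

```bash
python3 -m inch '[[[0,0,0],[-0.015,-0.006,0],-1],[[0,0,0],[-0.028,-0.012,0],-1],[[0,0,0],[-0.030,-0.013,0],-1],[[0,0,0],[-0.030,-0.013,0],-1],[[0,0,0],[-0.030,-0.013,0],-1],[[0,0,0],[-0.030,-0.013,0],-1],[[0,0,0],[-0.030,-0.013,0],-1],[[0,0,0],[-0.030,-0.013,0],-1],[[0,0,0],[-0.030,-0.013,0],-1],[[0,0,0],[-0.030,-0.013,0],-1],[[0,0,0],[-0.028,-0.013,0],-1],[[0,0,0],[-0.016,-0.009,0],-1]]'
python3 -m inch '[[[0,0,-3],[0,0,0],-1],[[0,0,-6],[0,0,0],-1],[[0,0,-6],[0,0,0],-1],[[0,0,-6],[0,0,0],-1],[[0,0,-6],[0,0,0],-1],[[0,0,-6],[0,0,0],-1],[[0,0,-6],[0,0,0],-1],[[0,0,-6],[0,0,0],-1],[[0,0,-6],[0,0,0],-1],[[0,0,-5],[0,0,0],-1],[[0,0,-3],[0,0,0],-1],[[0,0,0],[0,0,0],-1],[[0,0,0],[0,0,0],-1],[[0,0,0],[0,0,0],-1],[[0,0,0],[0,0,0],-1]]'
python3 - <<'E'
from bench import bot,viewer
import cv2,pickle
s=bot.sense(); im=viewer.read_camera("wrist")[:,:,::-1]; cv2.imwrite("pics/w1.png",im); pickle.dump(s,open("s1.pkl","wb"))
cv2.imwrite("pics/w1c.png",cv2.resize(im[80:280,180:440],None,fx=3,fy=3,interpolation=cv2.INTER_CUBIC))
print(s["joint_pos"],s["ee_rot"])
E
```

```text
time_s: 1.15
tcp_pos: [0.5024, -0.3322, 0.2313]
ee_rot: [-3.14, 0.002, 1.566]
ft_force: [-0.8, -0.6, 0.4]
width: 1.001
grip_force: 0.0
time_s: 2.4
tcp_pos: [0.5057, -0.3273, 0.2313]
ee_rot: [-3.141, -0.0, 2.599]
ft_force: [0.3, -0.9, 0.0]
width: 1.004
grip_force: 0.0
[ 0.60835845  0.46035091 -0.1474793   1.66377213  0.07685138  1.02318251
  1.4642953 ] [-3.14132164e+00 -5.01692506e-05  2.59912286e+00]
```

View pics/w1c.png

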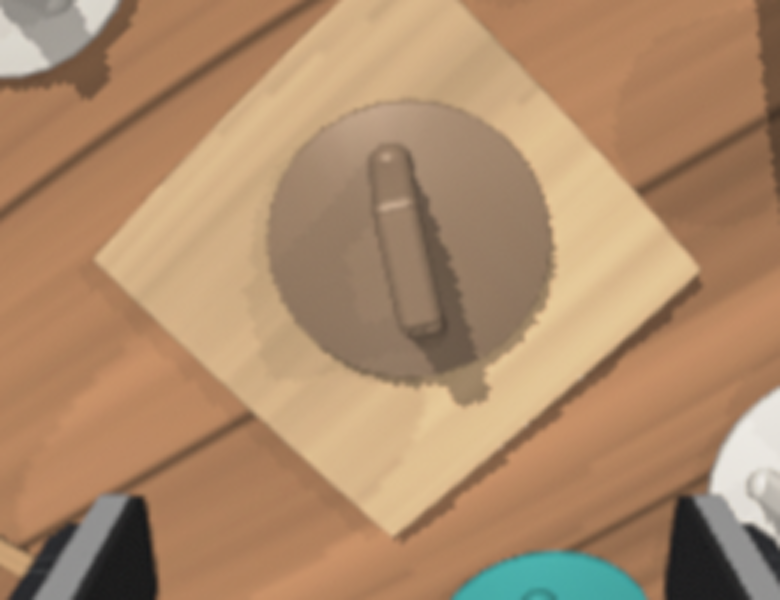

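The crop shows the lid's disc edge at crop x 267–553, y 98–383. The handle's top bar runs from crop (395,205) to (422,327), about 8° off the tool's x-axis.

```bash
python3 - <<'E'
from h import *
import pickle
np.set_printoptions(precision=4,suppress=True)
s=pickle.load(open("s1.pkl","rb"))
C=lambda p:np.array(p)/3+np.array((180,80))-0.5+0.5/3
c,res=circ(plane("wrist",C([(267,235),(553,250),(408,98),(405,383),(310,143),(505,135),(300,330),(525,325)]),.019,s),.056); print("disc",c,res)
h=plane("wrist",C([(394,205),(422,329)]),.065,s); d=h[0]-h[1]
print("bar",h,h.mean(0),np.linalg.norm(d),np.degrees(np.arctan2(d[1],d[0])),"tool x yaw",np.degrees(s["ee_rot"][2]))
e=plane("wrist",C([(375,209),(403,336),(413,203),(441,323)]),.065,s); print(np.degrees([np.arctan2(*(e[i]-e[i+1])[::-1]) for i in (0,2)]), np.linalg.norm(e[0]-e[2]), np.linalg.norm(e[0]-e[1]))
E
```

```text
disc [ 0.5067 -0.3263] [ 0.5543  0.2013  1.5813  1.5061 -0.0796  0.6188  0.4625  0.4318]
bar [[ 0.4831 -0.3185]
 [ 0.5256 -0.333 ]] [ 0.5043 -0.3258] 0.04486331309770106 161.22696600636627 tool x yaw 148.91877003933132
[160.6304 161.9323] 0.01297093044740236 0.04600313107710567
```

```bash
python3 -m inch '[[[0,0,-3],[0,0,0],-1],[[0,0,-6],[0,0,0],-1],[[0,0,-3],[0,0.001,0],-1],[[0,0,0],[0,0,0.02],-1],[[0,0,0],[0,0,0.03],-1],[[0,0,0],[0,0,0.03],-1],[[0,0,0],[0,0,0.03],-1],[[0,0,0],[0,0,0.025],-1],[[0,0,0],[0,0,0.02],-1],[[0,0,0],[0,0,0.015],-1],[[0,0,0],[0,0,0],-1],[[0,0,0],[0,0,0],-1]]'
python3 - <<'E'
from bench import bot,viewer
import cv2
s=bot.sense(); im=viewer.read_camera("wrist")[:,:,::-1]
cv2.imwrite("pics/w2c.png",cv2.resize(im[100:340,160:480],None,fx=2,fy=2,interpolation=cv2.INTER_CUBIC))
E
```

```text
time_s: 3.45
tcp_pos: [0.506, -0.3258, 0.0609]
ee_rot: [3.141, -0.001, 2.81]
ft_force: [-0.2, 1.1, 0.5]
width: 0.998
grip_force: 0.0
```

View pics/w2c.png

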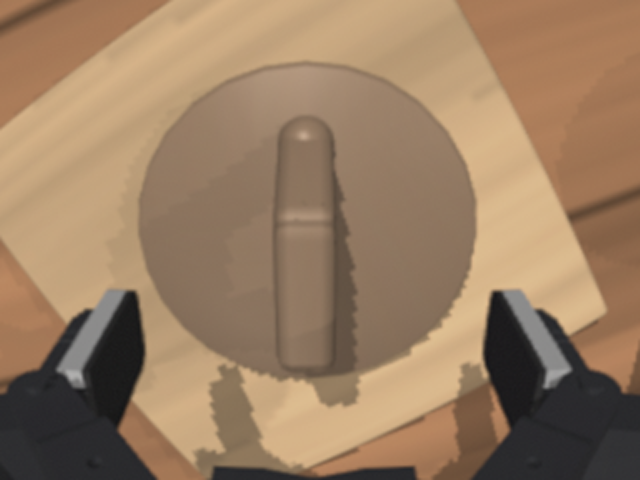

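The view shows the bar running parallel to the tool's x-axis, centred at crop (305,292), between the open fingers and slightly left of midway (314). I'll work out the offset.

```bash
python3 - <<'E'
from h import *
s=bot.sense()
h=plane("wrist",np.array([(305,219),(306,369)])/2+np.array((160,100)),.065,s); d=h.mean(0)-s["tcp_pos"][:2]
M=R.from_euler("xyz",s["ee_rot"]).as_matrix()
print(h,np.linalg.norm(h[0]-h[1]),"tool xy off",M[:2,:2].T@d, "angle",np.degrees(np.arctan2(*(h[0]-h[1])[::-1])),np.degrees(s["ee_rot"][2]))
E
```

```text
[[ 0.48437709 -0.31922368]
 [ 0.52607791 -0.33356352]] 0.04409749875709781 tool xy off [ 0.00147788 -0.00062555] angle 161.02323155776162 160.99258417740143
```

```bash
python3 -m inch '[[[0,0,0],[0.001,-0.001,0.012],-1],[[0,0,0],[0,0,0.01],-1],[[0,0,0],[0,0,0],-1],[[0,0,0],[0,0,0],0],[[0,0,0],[0,0,0],0.4],[[0,0,0],[0,0,0],0.4],[[0,0,0],[0,0,0],0.4],[[0,0,0],[0,0,0],0.4],[[0,0,0],[0,0,0],0.4],[[0,0,0],[0,0,0],0.4]]' 15
```

```text
time_s: 4.33
tcp_pos: [0.5052, -0.3268, 0.0394]
ee_rot: [-3.142, 0.0, 2.81]
ft_force: [-0.2, 0.4, 0.1]
width: 0.302
grip_force: 0.0
```

```bash
python3 -m inch '[[[0,0,0],[0,0,0],0.5],[[0,0,0],[0,0,0],0.55],[[0,0,0],[0,0,0],0.55],[[0,0,0],[0,0,0],0.55]]' 15
python3 -m inch '[[[0,0,0],[0,0,0],0.58],[[0,0,0],[0,0,0],0.6],[[0,0,0],[0,0,0],0.6],[[0,0,0],[0,0,0],0.6]]' 15
```

```text
time_s: 4.67
tcp_pos: [0.5051, -0.3267, 0.0393]
ee_rot: [-3.142, -0.0, 2.81]
ft_force: [0.2, 0.4, 0.3]
width: 0.225
grip_force: 0.0
time_s: 5.0
tcp_pos: [0.505, -0.3269, 0.0393]
ee_rot: [-3.141, 0.0, 2.81]
ft_force: [-0.1, -0.7, 1.0]
width: 0.199
grip_force: 0.5
```

Contact has just begun; close in small steps.

```bash
python3 -m inch '[[[0,0,0],[0,0,0],0.61],[[0,0,0],[0,0,0],0.62],[[0,0,0],[0,0,0],0.62],[[0,0,0],[0,0,0],0.62]]' 15
python3 -m inch '[[[0,0,0],[0,0,0],0.63],[[0,0,0],[0,0,0],0.64],[[0,0,0],[0,0,0],0.64],[[0,0,0],[0,0,0],0.64]]' 15
```

```text
time_s: 5.33
tcp_pos: [0.5051, -0.3268, 0.0393]
ee_rot: [-3.141, 0.0, 2.81]
ft_force: [-0.9, -1.8, 0.8]
width: 0.194
grip_force: 0.6
time_s: 5.67
tcp_pos: [0.5051, -0.3268, 0.0394]
ee_rot: [-3.141, 0.0, 2.81]
ft_force: [-0.6, -2.0, 1.4]
width: 0.184
grip_force: 16.1
```

```bash
python3 -m inch '[[[0,0,0],[0,0,0],0.636],[[0,0,0],[0,0,0],0.636],[[0,0,0],[0,0,0],0.636]]' 12; python3 -c "
from bench import bot;s=bot.sense();print(s['grip_force'],s['width'])"
```

```text
time_s: 5.92
tcp_pos: [0.5051, -0.3268, 0.0394]
ee_rot: [-3.141, 0.0, 2.81]
ft_force: [-1.5, -1.7, 2.5]
width: 0.185
grip_force: 16.2
16.195339858531952 0.18512723034824044
```

```bash
python3 -m inch '[[[0,0,0],[0,0,0],0.625],[[0,0,0],[0,0,0],0.625],[[0,0,0],[0,0,0],0.625]]' 12;  python3 -m inch '[[[0,0,0],[0,0,0],0.632],[[0,0,0],[0,0,0],0.632],[[0,0,0],[0,0,0],0.632]]' 12
```

```text
time_s: 6.17
tcp_pos: [0.5052, -0.3267, 0.0393]
ee_rot: [3.142, 0.0, 2.81]
ft_force: [-0.7, -1.5, 1.0]
width: 0.188
grip_force: 0.8
time_s: 6.42
tcp_pos: [0.5052, -0.3267, 0.0393]
ee_rot: [3.142, 0.0, 2.81]
ft_force: [-0.6, -1.5, 1.3]
width: 0.184
grip_force: 7.4
```

The grip depends on finger position: 0.632 gives about 7 N and 0.636 about 16 N. Take 0.634 and test with a small lift.

```bash
python3 -m inch '[[[0,0,0],[0,0,0],0.634],[[0,0,0],[0,0,0],0.634],[[0,0,0],[0,0,0],0.634]]' 12;  python3 -m inch '[[[0,0,0],[0,0,-0.003],0.634],[[0,0,0],[0,0,-0.006],0.634],[[0,0,0],[0,0,-0.006],0.634],[[0,0,0],[0,0,-0.005],0.634],[[0,0,0],[0,0,0],0.634],[[0,0,0],[0,0,0],0.634],[[0,0,0],[0,0,0],0.634]]' 12
python3 - <<'E'
from h import *
import cv2
s=bot.sense(); M=R.from_euler("xyz",s["ee_rot"]).as_matrix()
im=viewer.read_camera("wrist")[:,:,::-1]; cv2.imwrite("pics/w3.png",im)
ims=viewer.read_camera("side")[:,:,::-1]
cv2.imwrite("pics/v3.png",np.hstack([cv2.resize(im[60:340,180:460],(400,400)),cv2.resize(ims[90:210,325:445],(400,400),interpolation=cv2.INTER_CUBIC)]))
E
```

```text
time_s: 6.67
tcp_pos: [0.5052, -0.3267, 0.0393]
ee_rot: [3.142, 0.0, 2.81]
ft_force: [-0.8, -2.2, 0.4]
width: 0.183
grip_force: 9.5
time_s: 7.25
tcp_pos: [0.505, -0.3266, 0.0593]
ee_rot: [-3.142, -0.0, 2.81]
ft_force: [0.6, -0.4, -1.7]
width: 0.184
grip_force: 9.4
```

View pics/v3.png

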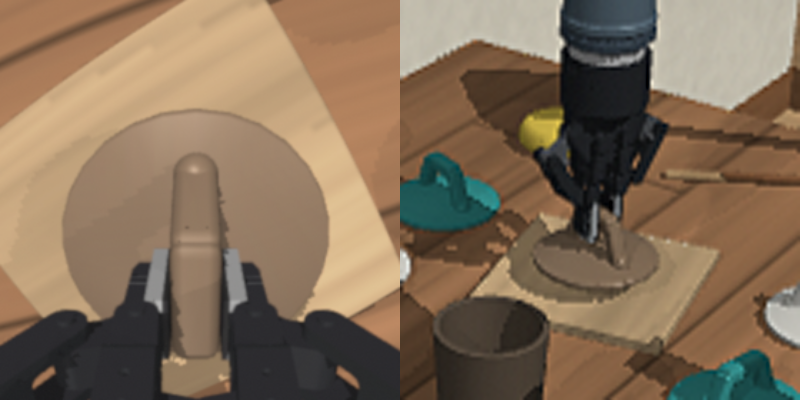

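The lid is clear of the bat, level, with the bar square between the pads. Grip is 9.4 N and the wrist reads about 2 N of weight. Raise it, carry it over the row, and stop short of the jar to measure the jar with the wrist camera.

```bash
python3 -m inch '[[[0,0,0],[0,0,-0.005],0.634],[[0,0,0],[0,0,-0.012],0.634],[[0,0,0],[0,0,-0.02],0.634],[[0,0,0],[0,0,-0.024],0.634],[[0,0,0],[0,0,-0.024],0.634],[[0,0,0],[0,0,-0.024],0.634],[[0,0,0],[0,0,-0.024],0.634],[[0,0,0],[0,0,-0.024],0.634],[[0,0,0],[0,0,-0.016],0.634],[[0,0,0],[0,0,-0.008],0.634],[[0,0,0],[0,0,-0.003],0.634],[[0,0,0],[0,0,0],0.634],[[0,0,0],[0,0,0],0.634]]' 12
```

```text
time_s: 8.43
tcp_pos: [0.5045, -0.3264, 0.2424]
ee_rot: [3.141, -0.002, 2.81]
ft_force: [0.8, 0.0, -2.6]
width: 0.182
grip_force: 9.5
```

```bash
python3 -m inch '[[[0,0,0],[0.002,0.006,0],0.634],[[0,0,0],[0.005,0.014,0],0.634],[[0,0,0],[0.008,0.022,0],0.634],[[0,0,0],[0.009,0.026,0],0.634],[[0,0,0],[0.009,0.026,0],0.634],[[0,0,0],[0.009,0.026,0],0.634],[[0,0,0],[0.009,0.026,0],0.634],[[0,0,0],[0.009,0.026,0],0.634],[[0,0,0],[0.009,0.026,0],0.634],[[0,0,0],[0.009,0.026,0],0.634],[[0,0,0],[0.009,0.026,0],0.634],[[0,0,0],[0.009,0.026,0],0.634],[[0,0,0],[0.009,0.026,0],0.634],[[0,0,0],[0.009,0.026,0],0.634],[[0,0,0],[0.009,0.026,0],0.634],[[0,0,0],[0.009,0.026,0],0.634],[[0,0,0],[0.009,0.026,0],0.634],[[0,0,0],[0.008,0.022,0],0.634],[[0,0,0],[0.005,0.014,0],0.634],[[0,0,0],[0.002,0.006,0],0.634]]' 12
python3 -m inch '[[[0,0,0],[0,0,0],0.634],[[0,0,0],[0,0,0],0.634],[[0,0,0],[0,0,0],0.634]]' 12
python3 - <<'E'
from h import *
import cv2,pickle
s=bot.sense(); pickle.dump(s,open("s4.pkl","wb")); print(s["tcp_pos"],s["ee_rot"],s["joint_pos"])
im=viewer.read_camera("wrist")[:,:,::-1]; cv2.imwrite("pics/w4.png",im)
cv2.imwrite("pics/w4c.png",cv2.resize(im[50:350,240:640],(800,600),interpolation=cv2.INTER_CUBIC))
E
```

```text
time_s: 10.1
tcp_pos: [0.5016, 0.1518, 0.2429]
ee_rot: [3.141, -0.002, 2.815]
ft_force: [-0.7, -0.7, -2.3]
width: 0.184
grip_force: 9.5
time_s: 10.35
tcp_pos: [0.5033, 0.1462, 0.243]
ee_rot: [-3.14, -0.0, 2.808]
ft_force: [0.4, 0.3, -1.6]
width: 0.188
grip_force: 9.5
[0.50328625 0.14620913 0.24297955] [-3.14036992e+00 -1.76236109e-04  2.80838365e+00] [-0.03891495  0.33943065 -0.40666939  1.83896956  0.15850674  0.99577457
  0.72606994]
```

View pics/w4c.png

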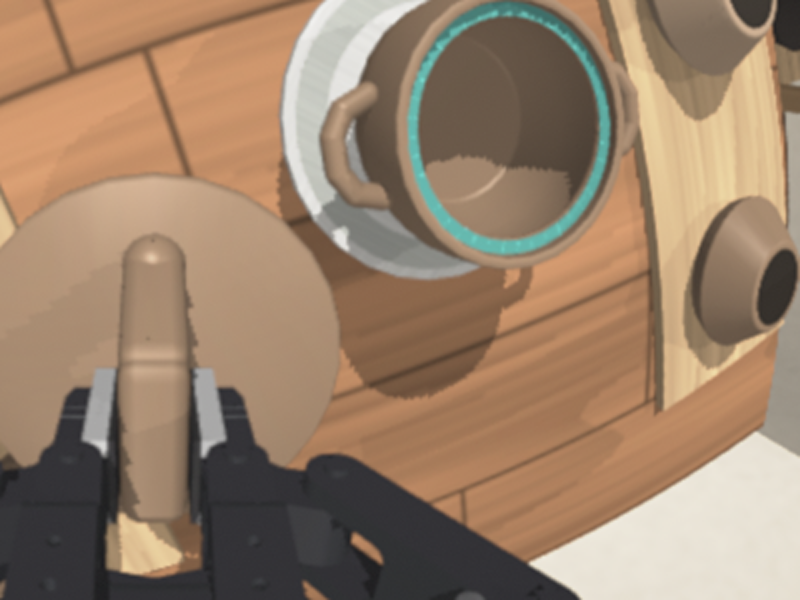

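The wrist crop shows the jar's rim around crop (513,130), the near lug's apex at (323,142) and the far lug's at (637,108). The lid is held firmly at the left.

```bash
python3 - <<'E'
from h import *
import pickle,cv2
np.set_printoptions(precision=4,suppress=True)
s=pickle.load(open("s4.pkl","rb"))
C=lambda p:np.array(p)/2+np.array((240,50))-.25
c,r=circ(plane("wrist",C([(399,130),(515,267),(626,140),(417,55),(430,215),(600,215)]),.139,s),.065); print("rim",c,r)
c2,r2=circ(plane("wrist",C([(409,115),(510,255),(505,2),(612,130),(435,200),(590,210),(440,38)]),.133,s),.059); print("wax outer",c2,r2)
l=plane("wrist",C([(323,142),(637,108)]),.118,s); d=l[1]-l[0]; print(l,l.mean(0),np.linalg.norm(d),np.degrees(np.arctan2(d[1],d[0])))
m=plane("wrist",C([(375,92),(388,200)]),.118,s).mean(0); d=c-m; print(np.degrees(np.arctan2(d[1],d[0])))
d=c-l[0];print(np.degrees(np.arctan2(d[1],d[0])))
# masks of wax ring in scene and side for centre (seat ring z=.133)
for cam in ("scene","side"):
    im=cv2.imread(f"pics/{cam}0.png"); hsv=cv2.cvtColor(im,cv2.COLOR_BGR2HSV); k=cv2.inRange(hsv,(80,90,60),(100,255,255))
    box=(135,205,380,465) if cam=="scene" else (225,300,165,265)
    z=np.zeros_like(k); z[box[0]:box[1],box[2]:box[3]]=k[box[0]:box[1],box[2]:box[3]]
    v,u=np.nonzero(z); P=plane(cam,np.c_[u,v],.133); f=least_squares(lambda q:np.linalg.norm(P-q[:2],axis=1)-q[2],[*P.mean(0),.056],loss="soft_l1",f_scale=.002); print(cam,len(u),f.x)
im=cv2.imread("pics/w4.png"); hsv=cv2.cvtColor(im,cv2.COLOR_BGR2HSV); k=cv2.inRange(hsv,(80,90,60),(100,255,255)); v,u=np.nonzero(k); g=(u>430)&(u<560)&(v<190); 
P=plane("wrist",np.c_[u,v][g],.133,s); f=least_squares(lambda q:np.linalg.norm(P-q[:2],axis=1)-q[2],[*P.mean(0),.056],loss="soft_l1",f_scale=.002); print("wrist",g.sum(),f.x)
E
```

```text
rim [0.4911 0.3291] [ 0.7719  0.6398 -0.8454 -1.0411 -1.3225 -0.4314]
wax outer [0.4932 0.33  ] [ 1.1597  0.8366 -0.0999 -1.4377 -2.4447  0.8766  0.0758]
[[0.4748 0.2364]
 [0.504  0.4205]] [0.4894 0.3285] 0.1864380868339522 81.00932625251967
84.55417928941037
80.02842588712616
scene 141 [0.4889 0.326  0.0545]
side 212 [0.493  0.3235 0.0549]
wrist 1613 [0.4925 0.3269 0.0554]
```

```bash
python3 - <<'E'
from h import *
import pickle,cv2
s=pickle.load(open("s4.pkl","rb"))
def proj(cam,P):
    c=viewer.calibration(cam); K=c["intrinsics"]
    if cam=="wrist":
        Rt=R.from_euler("xyz",s["ee_rot"]).as_matrix(); T=c["T_tool_cam"]; M=Rt@T[:3,:3]; o=Rt@T[:3,3]+s["tcp_pos"]
    else: M=R.from_euler("xyz",c["rotation"]).as_matrix(); o=c["position"]
    q=(P-o)@M; r=np.hypot(q[:,0],q[:,1])
    n=q[:,:2]/q[:,2:] if cam!="wrist" else q[:,:2]*(np.arctan2(r,q[:,2])/r)[:,None]
    return n*K[0,0]+K[:2,2]
th=np.radians(80); ex=np.array([np.cos(th),np.sin(th)]); ey=np.array([-ex[1],ex[0]])
u,v=np.meshgrid(np.arange(400),np.arange(300)); A=((u-200)/1670.)[...,None]; B=((150-v)/1670.)[...,None]
out=[]
for cam,f,c,g in (("scene","scene0",(.489,.326),1),("side","side0",(.493,.3235),1),("wrist","w4",(.4925,.327),1),("wrist","w4",(.4925,.327),0)):
    P=np.array(c)+A*ex+B*ey; P=np.dstack([P,np.full((300,400),.118)]).reshape(-1,3)
    m=proj(cam,P).reshape(300,400,2).astype(np.float32)
    o=cv2.remap(cv2.imread(f"pics/{f}.png"),m[...,0],m[...,1],cv2.INTER_CUBIC)
    for a in ((-10,-5,0,5,10) if g else (0,)):
        d=np.array([np.cos(np.radians(a)),-np.sin(np.radians(a))])
        for k in (1,-1):
            p=np.array([200,150])+k*d*120; q=np.array([200,150])+k*d*175
            cv2.line(o,tuple(p.astype(int)),tuple(q.astype(int)),(0,0,255) if a==0 else (255,0,0),1)
    cv2.circle(o,(200,150),int(.093*1670),(0,255,0),1); out.append(o)
cv2.imwrite("pics/rect.png",np.vstack([np.hstack(out[:2]),np.hstack(out[2:])]))
E
```

```text
(no output)
```

View pics/rect.png

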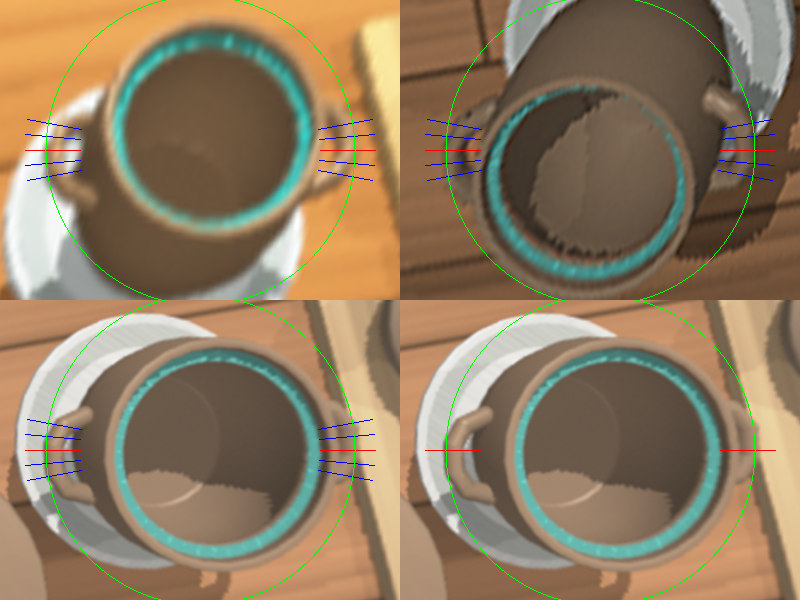

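The rectified views agree: lug axis at about 82°, jar centre near (0.491, 0.326). Move above the jar, then turn the tool 79°.

```bash
python3 -m inch '[[[0,0,0],[0.003,0.007,0],0.634],[[0,0,0],[0.007,0.016,0],0.634],[[0,0,0],[0.0085,0.02,0],0.634],[[0,0,0],[0.0085,0.02,0],0.634],[[0,0,0],[0.0085,0.02,0],0.634],[[0,0,0],[0.0085,0.02,0],0.634],[[0,0,0],[0.0085,0.02,0],0.634],[[0,0,0],[0.0085,0.02,0],0.634],[[0,0,0],[0.007,0.016,0],0.634],[[0,0,0],[0.003,0.007,0],0.634],[[0,0,0],[0,0,0],0.634]]' 12
python3 -m inch '[[[0,0,2],[0,0,0],0.634],[[0,0,4],[0,0,0],0.634],[[0,0,6],[0,0,0],0.634],[[0,0,6],[0,0,0],0.634],[[0,0,6],[0,0,0],0.634],[[0,0,6],[0,0,0],0.634],[[0,0,6],[0,0,0],0.634],[[0,0,6],[0,0,0],0.634],[[0,0,6],[0,0,0],0.634],[[0,0,6],[0,0,0],0.634],[[0,0,6],[0,0,0],0.634],[[0,0,6],[0,0,0],0.634],[[0,0,6],[0,0,0],0.634],[[0,0,4],[0,0,0],0.634],[[0,0,3],[0,0,0],0.634],[[0,0,0],[0,0,0],0.634],[[0,0,0],[0,0,0],0.634],[[0,0,0],[0,0,0],0.634]]' 12
python3 -c "
from bench import bot;s=bot.sense();print(s['tcp_pos'],s['ee_rot'],s['joint_pos'])"
```

```text
time_s: 11.32
tcp_pos: [0.4896, 0.3297, 0.2433]
ee_rot: [3.141, -0.001, 2.812]
ft_force: [0.7, -0.2, -1.2]
width: 0.182
grip_force: 9.6
time_s: 12.82
tcp_pos: [0.4907, 0.3268, 0.2433]
ee_rot: [3.141, 0.0, 1.432]
ft_force: [0.4, -0.3, -2.2]
width: 0.186
grip_force: 9.6
[0.49065836 0.32684321 0.24330537] [3.14147944e+00 4.16109377e-04 1.43165788e+00] [-0.54678652  0.42672449 -0.15611681  1.6852605   0.07530564  1.03567568
 -0.86670989]
```

```bash
python3 -m inch '[[[0,0,0],[0,0,0.004],0.634],[[0,0,0],[0,0,0.008],0.634],[[0,0,0],[0,0,0.01],0.634],[[0,0,0],[0,0,0.01],0.634],[[0,0,0],[0,0,0.01],0.634],[[0,0,0],[0,0,0.009],0.634],[[0,0,0],[0,0,0.007],0.634],[[0,0,0],[0,0,0.005],0.634],[[0,0,0],[0,0,0.0025],0.634],[[0,0,0],[0,0,0],0.634],[[0,0,0],[0,0,0],0.634],[[0,0,0],[0,0,0],0.634],[[0,0,0],[0,0,0],0.634]]' 12
python3 - <<'E'
from h import *
import cv2,pickle
s=bot.sense(); pickle.dump(s,open("s5.pkl","wb"))
w=viewer.read_camera("wrist")[:,:,::-1]; a=viewer.read_camera("scene")[:,:,::-1]; b=viewer.read_camera("side")[:,:,::-1]
for n,i in (("w5",w),("sc5",a),("sd5",b)): cv2.imwrite(f"pics/{n}.png",i)
f=lambda i,u,v,W,H:cv2.resize(i[v:v+H,u:u+W],(400,300),interpolation=cv2.INTER_CUBIC)
cv2.imwrite("pics/fin.png",np.vstack([np.hstack([f(a,370,110,100,75),f(b,155,205,120,90)]),np.hstack([f(w,160,70,320,240),f(b,190,110,240,180)])]))
E
```

```text
time_s: 13.9
tcp_pos: [0.4907, 0.3279, 0.1783]
ee_rot: [3.141, -0.001, 1.431]
ft_force: [-0.9, -0.4, -1.4]
width: 0.19
grip_force: 9.5
```

View pics/fin.png

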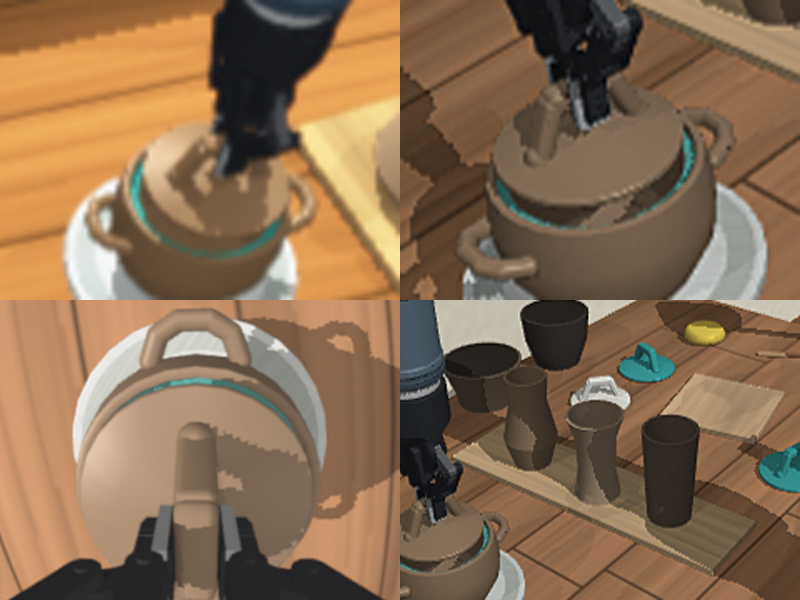

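The lid hangs above the rim. In the wrist panel the lug (crop centre x≈196) lines up with the handle (x≈197). The pots are undisturbed. A quick numeric check of the centring:

```bash
python3 - <<'E'
from h import *
import pickle,cv2
np.set_printoptions(precision=4,suppress=True)
s=pickle.load(open("s5.pkl","rb")); M=R.from_euler("xyz",s["ee_rot"]).as_matrix()[:2,:2]
W=lambda p:(np.array(p)-[0,300])*.8+[160,70]
lug=plane("wrist",W([(196,310),(140,355),(252,355)]),.118,s)
print("lug tool",(lug-s["tcp_pos"][:2])@M)
z0=s["tcp_pos"][2]-.0273
lid=circ(plane("wrist",W([(78,480),(317,480),(100,425),(295,425),(195,383),(130,400),(265,400)]),z0+.004,s),.056); print("lid",lid[0],lid[1],"underside",z0)
# wax ring visible, each camera; compare with earlier and check rotation/shift of jar
for cam,f in (("scene","sc5"),("side","sd5"),("wrist","w5")):
    im=cv2.imread(f"pics/{f}.png"); k=cv2.inRange(cv2.cvtColor(im,cv2.COLOR_BGR2HSV),(80,90,50),(100,255,255)); v,u=np.nonzero(k)
    P=plane(cam,np.c_[u,v],.133,s); g=np.linalg.norm(P-[.491,.326],axis=1)<.075; P=P[g]
    q=least_squares(lambda q:np.linalg.norm(P-q,axis=1)-.0552,[.491,.326],loss="soft_l1",f_scale=.002); print(cam,g.sum(),q.x)
print(s["tcp_pos"],bot.sense()["joint_velocities"].round(4),bot.sense()["tcp_pos"])
E
```

```text
lug tool [[ 0.0901  0.0006]
 [ 0.0669 -0.0287]
 [ 0.0669  0.03  ]]
lid [0.4923 0.3299] [ 1.8603  1.9274  0.9343  0.8656 -1.4341 -0.1401 -0.2253] underside 0.15101851786551787
scene 35 [0.4886 0.3266]
side 71 [0.495  0.3222]
wrist 299 [0.4932 0.3277]
[0.4907 0.3279 0.1783] [-0.0004  0.0024 -0.0007  0.0022 -0.0012 -0.0012  0.0011] [0.4905 0.3279 0.1781]
```

Everything agrees within about 2 mm. One small correction, let it settle, then hand in.

```bash
python3 -m inch '[[[0,0,0],[-0.001,0.0005,0],0.634],[[0,0,0],[-0.001,0.0005,0.0005],0.634],[[0,0,0],[0,0,0],0.634],[[0,0,0],[0,0,0],0.634],[[0,0,0],[0,0,0],0.634],[[0,0,0],[0,0,0],0.634],[[0,0,0],[0,0,0],0.634],[[0,0,0],[0,0,0],0.634],[[0,0,0],[0,0,0],0.634],[[0,0,0],[0,0,0],0.634]]' 12 && python3 -c "
from bench import job_done;print(job_done())"
```

```text
time_s: 14.88
tcp_pos: [0.4911, 0.3256, 0.1773]
ee_rot: [-3.142, 0.0, 1.431]
ft_force: [0.3, 0.5, -0.6]
width: 0.185
grip_force: 9.5
the job is handed in; nothing more can be done
None
```

The job is handed in at 14.9 s: the arm is still holding the lid at about 9.5 N (one brief 16 N reading while setting the grip), level and still, about 1 cm above the jar's rim, centred to within a few millimetres, handle in line with the lugs, and in the last pictures the pots and jar stood undisturbed.

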